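Unpin the ball dish and present it to the blue valve body

TASK

The check-valve ball of the water filter lies loose in the dish that is pinned to the service board. Draw the red-knobbed pin out, lay it in the notch on the board and let go of it, then lift the dish by its black bail and turn it a quarter turn, level and with the ball staying in its middle, so that the red spout points square at the blue valve body with its tip a few centimetres above the middle of the open mouth. Finish while still holding the dish there, steady and touching nothing else, and leave everything else where it stands.

Things in the scene. Friction and masses are not known exactly. Their poses are not given: they have to be found in the camera images.
- station: Grey service board, 300 x 370 x 12 mm thick, fixed on the table. Origin on the table top under the dish's cradle; board x runs away from the robot (yawed up to 0.3 rad), y to the left, z up; it reaches from x = -180 to +120 mm, y = -185 to +185 mm. It carries the cradle, the lugs, the notch block and both valve bodies
- cradle (a point): Centre of the top of the dark steel ring on which the dish rests, 45 mm above the table; the ring's 56 mm wide hole takes the dish's 48 mm foot, 7 mm deep (lift straight up to free it)
- bore (a point): Middle of the pin's bore, at board x = -125 mm, y = 0, 60 mm above the table. Two steel lugs, 10 mm thick along y, 36 mm wide, tops at 75 mm, outer faces 27 mm either side of this point; the 13 mm bore runs along board y through both; the dish's tongue lies between them, under the pin
- notch (a point): Centre of the parking notch, at board x = -125, y = +125 mm, 55 mm above the table: open-topped slot along board y, 14 mm wide, 50 mm long (25 mm either side), floor 5 mm below this point; yellow lips flare to about 30 mm wide, 20 mm above this point. The pin lies lengthwise in it, the shank's middle here, knob towards the lugs (-y)
- pin: Locking pin, about 60 g: steel shank 10 mm across, 75 mm long; coaxial round red knob 26 mm across, 26 mm long. Origin: knob centre; y axis along the shank from knob to tip (x and z roll freely). Starts in the bore along board y, knob on the -y side about 55 mm from the bore point; drawn out to board -y, 62 mm of travel frees it. Balances about 36 mm from the knob's centre
- pin_mid (a point): Middle of the pin's shank, on its axis, 50.5 mm from the knob's centre
- pin_tip (a point): Far end of the shank, 88 mm from the knob's centre
- dish: Aluminium dish, about 300 g: shallow cone 124 mm across, rim 16 mm above its origin (centre of its underside), 7 mm foot below. x along the red spout (at first board +x, away from the robot), z up. A tongue 26 mm wide reaches 138 mm to -x, between the lugs. Posts at y = +-64 mm carry the bail. It balances under the bail's middle to a few mm
- bail (a point): Middle of the black bail, a straight level bar 12 x 12 mm in section and 134 mm long along the dish's y, 100 mm above the dish's origin; grip it here from above, across the bar (the ball's top is 62 mm below the bar's underside)
- spout (a point): Tip of the red spout, 95 mm from the dish's axis along its x, 16 mm above its origin
- ball_center (a point): Centre of the orange loose ball, 28 mm across, about 30 g, which lies in the middle of the dish, about 18 mm above the dish's origin
- blue_valve: Open blue valve body, upright tube 60 mm outside, 85 mm tall, fixed on the board 125 mm to one side of the cradle along board y (left or right; the white one stands on the other side). Origin at its underside, 12 mm above the table. Its brass side port points to +x
- blue_valve_mouth (a point): Centre of the blue valve body's open top, 97 mm above the table; the mouth is 52 mm wide
- white_valve: Like the blue one, but white; not the one to use. The spout must turn away from it, the dish's tongue passes over it
- seal_ring: Black rubber ring, 52 mm across, 7 mm high, on the board beyond the dish
- grease_jar: Small amber jar, 40 mm across, 45 mm high, on the board beyond the dish
- white_cartridge: Standing white filter cartridge, 66 mm across, 125 mm tall, left of the board
- brown_cartridge: Standing brown filter cartridge, 66 mm across, 110 mm tall, right of the board
- wrench: Wrench, 180 mm long, lying flat right of the board
- soap_bottle: Green soap bottle, 60 mm across, 150 mm tall, left of the board
There are look-alikes about, which are no part of the job. What is meant by the dish is not yellow, and is the smaller of those in its own colour.

How it is judged:
By the outcome, as a careful person would: the job done as asked, in the order asked, and still so for the second after the job is handed in, while the arm keeps its last pose, push and grip.
It also fails if it takes over 66 s, if anything falls off the work surface, if the arm or the gripper's body presses on something with over 40 N, if the wrist force passes 120 N, or if a joint passes its speed limit or range.

ROBOT

A 7-joint arm with a two-finger parallel gripper is mounted at the origin on the work surface. World frame = base frame: x ahead of the robot, y to its left, z up, the work surface at z = 0. Lengths are in m, angles in rad, forces in N, time in s.
With the tool pointing down it reaches from about 0.4 to 0.85 m from the base axis. Payload 10.4 kg.
Tool frame: the origin (TCP) lies between the finger pads; the fingertips stand 19 mm ahead of it and the grasp point (between the pads) is the TCP; x points along the fingers, y is the direction in which the jaws open and shut, and the axes are right-handed (so a half turn about x gives the same grasp; the last joint's range is limited). The gripper opens to 87 mm and grips with 3 to 60 N. Pads are 19 mm wide; open, the fingers measure 117 mm over their backs; the gripper's body (75 mm by 190 mm) begins 51 mm behind the grasp point.
Start: joints at [-1.307, 0.332, -0.065, 1.46, 0.022, 1.35, -0.088], TCP at [0.177, 0.599, 0.242] pointing down, gripper open.
Joint ranges: [-2.6, 2.6], [-0.5, 2.12], [-1.47, 1.34], [0.16, 2.42], [-1.27, 4.41], [0.06, 2.06], [-2.6, 2.6]. Speed limits (rad/s): [2.22, 2.22, 2.79, 2.79, 3.14, 3.14, 3.14].

INTERFACE

Orientations are given as a unit quaternion [x, y, z, w].
In Python, from bench import r gives the robot as it stands.
- The arm moves only by the tool drive_tool, never from a script. Its argument "motion" is a list of rows, each a list of 4 numbers: the shift along the tool's x, y, z in cm, then the turn about the tool's x in units of 5 degrees (1.0 is 5 degrees). In form: [[tx, ty, tz, twist], ...]. A call has 1 to 20 rows; each row is the pose to reach, as a shift and turn from the pose commanded when the call began, along the tool's axes at that moment; what a row does not reach only later rows make up. A row lasts 1/12 s, in which the tool goes at most 41.7 mm and 7.16 degrees, less where a joint would pass 70% of its speed; a pose out of reach is approached as far as the arm can. A call with a gripper value outside its range is refused whole. "grip" is the closure in counts, from 0 (fully open) to 255 (shut), set as the call begins (left out, the last holds). The fingers move at their own pace and stop on an object; "force" is the grip in N (left out, the last holds). Time passes only in rows, so rows that repeat a pose let the fingers close. It gives the time, the measured TCP pose, the force and the opening at its end, in the units of the state.
- r.read_state(): the state, without advancing time (a new reading comes with each control period).
- r.camera(name): name is "side" or "top" or "wrist"; returns the picture (384x512x3 uint8, red, green, blue); there is no depth.
- r.calibration(name): a dict with "fx", "fy", "cx", "cy" (pixels), "xyz" and "orientation" of the camera in the world. Camera axes: x right, y up, looking along -z (the intrinsics and any distortion apply to the point x, -y, -z); pixel columns grow to the right and rows downward; lengths in m; the calibration is good to about 2 mm. A picture is of the moment at which its call begins: read the wrist's pose just before it. calibration takes no time and is no camera call; for the wrist camera it gives the pose at the moment of the call.
- r.close_job(): hands the job in, once; it reports no verdict.
The state is a dict: "time": time; "joint_positions": joint angles; "joint_vel": joint speeds; "joint_torque": joint torques, N m; "ee_pos": TCP position; "eef_rot": TCP orientation; "ft_force": force on the tool from outside, world axes, zero at the start; "torque": the same for the moment, N m; "width": finger opening in m.
Only numpy, scipy, OpenCV 4.12 (cv2) and the standard library are available. Lean on these libraries where they do the work, as an engineer would, in place of code of your own. Each camera call takes 0.05 s, during which the arm holds its last target.

## Working session

There is one attempt and no reset: what is moved stays moved. The work goes in short steps, Python scripts to look and compute and a tool call to move; the robot and the scene stay as the last step left them, time stands still between calls to the robot, and variables do not carry over. Pictures are saved under pics/ and viewed, and the job is handed in when it is done.

Besides the shell and the picture viewer there is one more tool, called after ">>>" as a command line: name --pt "numbers of a row" for each row, then --argument value for the rest. drive_tool: Moves the arm, as the interface text tells. Its arguments: {"type":"object","properties":{"motion":{"type":"array","items":{"type":"array","items":{"type":"number"}}},"grip":{"type":"number"},"force":{"type":"number"}},"required":["motion"]}

```bash
ls; mkdir -p pics; python3 - <<'E'
from bench import r
import cv2
print(r.read_state())
for n in ("top","side","wrist"):
    c=r.calibration(n); print(n,c)
    im=r.camera(n); cv2.imwrite(f"pics/{n}0.png",im[:,:,::-1])
E
```

```text
pics
{'time': 0.0, 'joint_positions': array([-1.30658136,  0.33282752, -0.06470032,  1.46099256,  0.02160048,
        1.34990046, -0.08850869]), 'joint_vel': array([-6.03082155e-04,  5.65766812e-04, -4.39828537e-05, -1.03030350e-03,
       -6.95969877e-04,  6.79859387e-05, -1.14143332e-03]), 'joint_torque': array([-7.34528767e-04, -6.23257613e+01,  2.42230610e-02, -3.89884043e+01,
       -6.13196357e-02,  4.02495638e-02,  1.51807931e-04]), 'ee_pos': array([0.17670916, 0.5990992 , 0.24075716]), 'eef_rot': array([ 0.10054819,  0.69989647, -0.10155648,  0.69980088]), 'ft_force': array([-0.12548372, -0.26859631,  0.37854113]), 'torque': array([-0.0189141 , -0.04988439,  0.0367503 ]), 'width': 0.08678424228775608}
top {'fx': 459.7336645309384, 'fy': 459.7336645309384, 'cx': 258.2685531817896, 'cy': 188.85337643425143, 'xyz': array([ 0.40452588, -0.00890321,  1.44527151]), 'orientation': array([-0.01262151,  0.01632993,  0.71523497, -0.69857925])}
side {'fx': 401.5655448523604, 'fy': 401.5655448523604, 'cx': 252.15080847565895, 'cy': 190.80099034494057, 'xyz': array([ 0.10754229, -0.68935419,  0.85045927]), 'orientation': array([ 0.38496789, -0.09498703, -0.22702533,  0.88951486])}
wrist {'fx': 337.31838658655533, 'fy': 337.31838658655533, 'cx': 256.32502040003646, 'cy': 191.63406813752286, 'xyz': array([0.11176135, 0.61895847, 0.38212551]), 'orientation': array([-0.10128676, -0.0732166 ,  0.59470856,  0.79416752])}
```

View pics/top0.png

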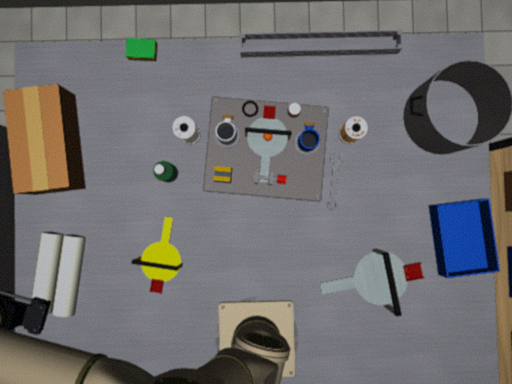

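View pics/side0.png

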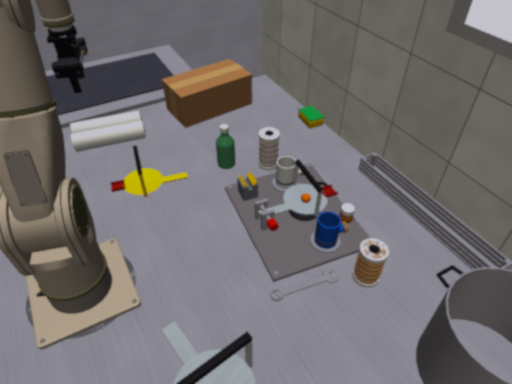

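View pics/wrist0.png

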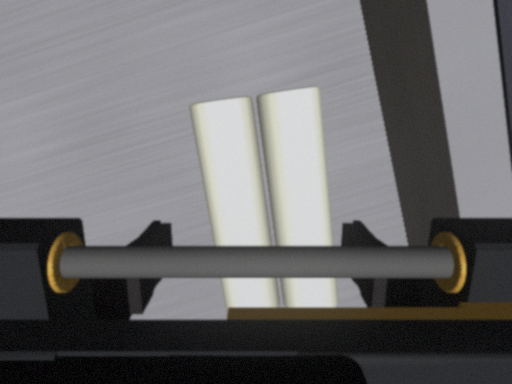

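The aluminium-coloured dishes are at top (268,137) on the board, carrying the ball, and at (380,278), which is larger and off the board. The yellow one is at (162,260). The meant dish is the smaller aluminium one at (268,137). The blue valve is on the right (-y side) and the white one is on the left. I'll confirm this in an enlarged crop.

```bash
cat > h.py <<'E'
import numpy as np, cv2
from scipy.spatial.transform import Rotation as R
def proj(c,P):
    P=np.atleast_2d(P); p=R.from_quat(c["orientation"]).inv().apply(P-c["xyz"])
    return np.c_[c["cx"]+c["fx"]*p[:,0]/-p[:,2], c["cy"]-c["fy"]*p[:,1]/-p[:,2]]
def unproj(c,u,v,z):
    d=R.from_quat(c["orientation"]).apply([(u-c["cx"])/c["fx"],-(v-c["cy"])/c["fy"],-1])
    return c["xyz"]+d*(z-c["xyz"][2])/d[2]
E
python3 - <<'E'
import cv2
im=cv2.imread("pics/top0.png")[85:215,190:350]
cv2.imwrite("pics/topcrop0.png",cv2.resize(im,None,fx=4.9,fy=4.6,interpolation=cv2.INTER_CUBIC) if 0 else cv2.resize(im,(720,585),interpolation=cv2.INTER_CUBIC))
im=cv2.imread("pics/side0.png")[150:280,220:380]
cv2.imwrite("pics/sidecrop0.png",cv2.resize(im,(720,585),interpolation=cv2.INTER_CUBIC))
E
```

```text
(no output)
```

View pics/topcrop0.png

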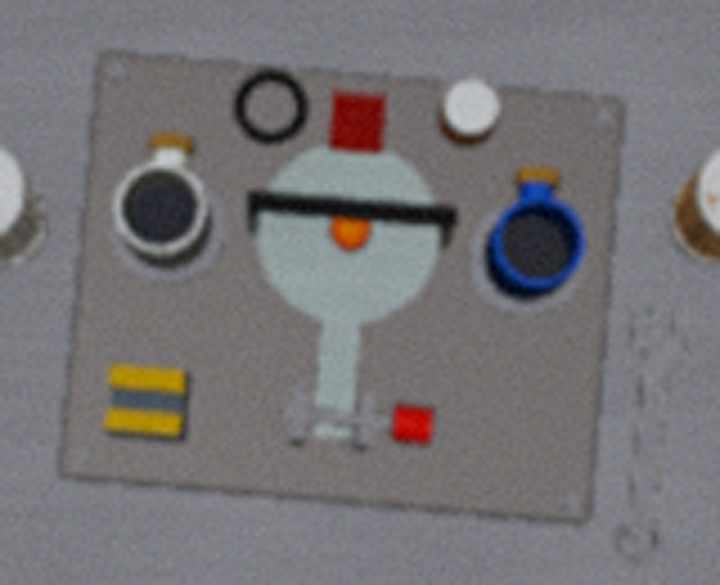

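View pics/sidecrop0.png

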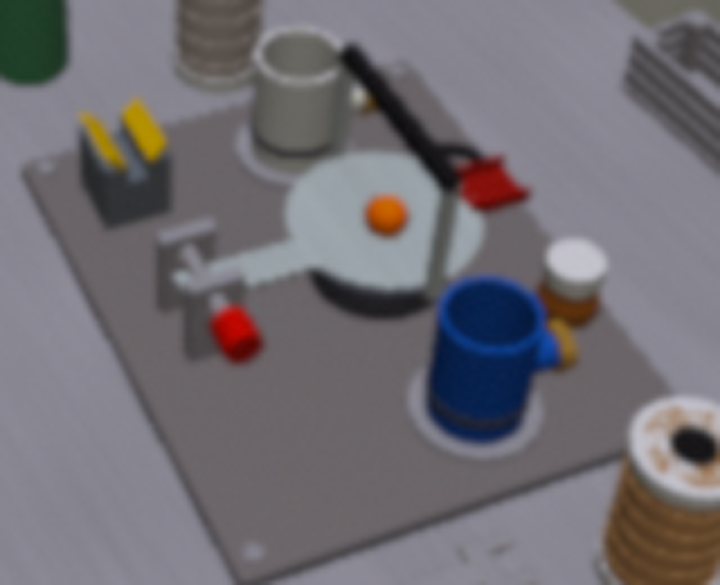

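```bash
cat >> h.py <<'E'
def st(p,q):  # station pose p=(x,y,yaw)
    c,s=np.cos(p[2]),np.sin(p[2]); q=np.atleast_2d(q)
    return np.c_[p[0]+c*q[:,0]-s*q[:,1], p[1]+s*q[:,0]+c*q[:,1], q[:,2]]
E
python3 - <<'E'
from h import *; from bench import r
from scipy.optimize import least_squares
Q=np.array([[.12,.185,.012],[.12,-.185,.012],[-.18,-.185,.012],[-.18,.185,.012],[0,-.125,.097],[0,.125,.097],[-.125,-.055,.06],[0,0,.063],[0,0,.148],[-.125,.125,.075]])
T=np.array([[100,52],[622,100],[587,521],[62,476],[537,241],[162,208],[413,424],[349,231],[352,207],[147,400]])
S=np.array([[405,64],[None]*2,[240,585],[25,172],[492,313],[303,62],[237,333],[386,215],[None]*2,[None]*2],float)
t=(T+.5)/4.5-.5+[190,85]; s=(S+.5)/4.5-.5+[220,150]
ct,cs=r.calibration("top"),r.calibration("side")
for use in ("t","s","ts"):
    def f(p):
        W=st(p,Q); e=[]
        if "t" in use: e.append(proj(ct,W)-t)
        if "s" in use: e.append(proj(cs,W)-s)
        e=np.concatenate(e); return e[~np.isnan(e)].ravel()
    o=least_squares(f,[.6,0,0]); print(use,o.x.round(4)); print(f(o.x).reshape(-1,2).round(1).tolist())
p=o.x; print(st(p,Q).round(4))
E
```

```text
t [ 0.6201 -0.0472 -0.1107]
[[-0.5, -0.5], [0.7, -0.9], [0.7, 0.6], [-0.8, 0.3], [0.6, -0.2], [-0.5, -0.2], [0.2, 0.0], [-0.1, 0.2], [-0.0, 0.8], [-0.4, -0.2]]
s [ 0.6196 -0.0487 -0.1135]
[[0.8, -1.1], [0.2, 0.8], [-1.2, -1.6], [0.3, 0.7], [-0.3, -1.3], [0.3, 0.9], [-0.1, 0.2]]
ts [ 0.62   -0.0477 -0.1117]
[[-0.3, -0.5], [0.9, -0.8], [0.8, 0.7], [-0.7, 0.2], [0.8, -0.1], [-0.3, -0.2], [0.4, 0.1], [0.1, 0.2], [0.1, 0.8], [-0.3, -0.2], [0.6, -1.3], [0.3, 0.5], [-1.3, -1.7], [0.2, 0.3], [-0.5, -1.5], [0.3, 0.6], [-0.2, -0.0]]
[[ 0.7598  0.1228  0.012 ]
 [ 0.7186 -0.2449  0.012 ]
 [ 0.4205 -0.2115  0.012 ]
 [ 0.4617  0.1562  0.012 ]
 [ 0.606  -0.1719  0.097 ]
 [ 0.6339  0.0765  0.097 ]
 [ 0.4896 -0.0884  0.06  ]
 [ 0.62   -0.0477  0.063 ]
 [ 0.62   -0.0477  0.148 ]
 [ 0.5097  0.0905  0.075 ]]
```

```bash
cat >> h.py <<'E'
P=np.array([0.620,-0.0475,-0.111])
def togo(r,target,yaw=None):
    s=r.read_state(); M=R.from_quat(s["eef_rot"]).as_matrix()
    print("t",round(s["time"],2),"tcp",s["ee_pos"].round(4),"shift cm",(M.T@(np.array(target)-s["ee_pos"])*100).round(2),"toolyaw(y)",round(np.degrees(np.arctan2(M[1,1],M[0,1])),2),"w",round(s["width"],4),"F",s["ft_force"].round(1))
    return s,M
E
python3 - <<'E'
from h import *; from bench import r
k=st(P,[[-.125,-.055,.16]])[0]
s,M=togo(r,k); print(M.round(4)); print(np.degrees(P[2]),k)
E
```

```text
t 0.15 tcp [0.1767 0.5992 0.241 ] shift cm [  8.16 -57.08  49.47] toolyaw(y) 73.57 w 0.0871 F [ 0.4  0.3 -0.7]
[[-3.000e-04  2.828e-01  9.592e-01]
 [-1.000e-03  9.592e-01 -2.828e-01]
 [-1.000e+00 -1.100e-03  1.000e-04]]
-6.359831525952138 [ 0.4896768 -0.088315   0.16     ]
```

>>> drive_tool --pt "0 -57.1 49.5 16" --pt "0 -57.1 49.5 16" --pt "0 -57.1 49.5 16" --pt "0 -57.1 49.5 16" --pt "0 -57.1 49.5 16" --pt "0 -57.1 49.5 16" --pt "0 -57.1 49.5 16" --pt "0 -57.1 49.5 16" --pt "0 -57.1 49.5 16" --pt "0 -57.1 49.5 16" --pt "0 -57.1 49.5 16" --pt "0 -57.1 49.5 16" --pt "0 -57.1 49.5 16" --pt "0 -57.1 49.5 16" --pt "0 -57.1 49.5 16" --pt "0 -57.1 49.5 16" --pt "0 -57.1 49.5 16" --pt "0 -57.1 49.5 16" --pt "0 -57.1 49.5 16" --pt "0 -57.1 49.5 16" --grip 0

```text
time: 1.82
ee_pos: [0.4902, -0.0912, 0.2414]
eef_rot: [-0.528, -0.47, 0.529, -0.47]
ft_force: [0.0, 0.4, -0.4]
width: 0.0869
```

```bash
python3 - <<'E'
from h import *; from bench import r
k=st(P,[[-.125,-.055,.06]])[0]
s,M=togo(r,k); print(s["joint_positions"].round(3))
c=r.calibration("wrist"); im=r.camera("wrist")
for n,q in dict(knob=[-.125,-.055,.06],lug1=[-.125,-.027,.075],lug2=[-.125,.027,.075],ball=[0,0,.063],bail=[0,0,.151],bail1=[0,-.067,.151],bail2=[0,.067,.151],blue=[0,-.125,.097],white=[0,.125,.097],notch=[-.125,.125,.055],jaw=[-.125,-.042,.06]).items(): print(n,proj(c,st(P,[q])).round(0))
cv2.imwrite("pics/wrist1.png",cv2.resize(im[:,:,::-1],(800,600)))
E
```

```text
t 1.82 tcp [ 0.4902 -0.0912  0.2414] shift cm [18.14 -0.08 -0.3 ] toolyaw(y) -6.72 w 0.0869 F [ 0.   0.4 -0.4]
[-0.637  0.034  0.755  1.821 -0.022  1.296  0.006]
knob [[256. 173.]]
lug1 [[256. 146.]]
lug2 [[255.  84.]]
ball [[391. 115.]]
bail [[442. 119.]]
bail1 [[429. 214.]]
bail2 [[456.   8.]]
blue [[392. 255.]]
white [[425. -59.]]
notch [[255. -35.]]
jaw [[256. 160.]]
```

View pics/wrist1.png

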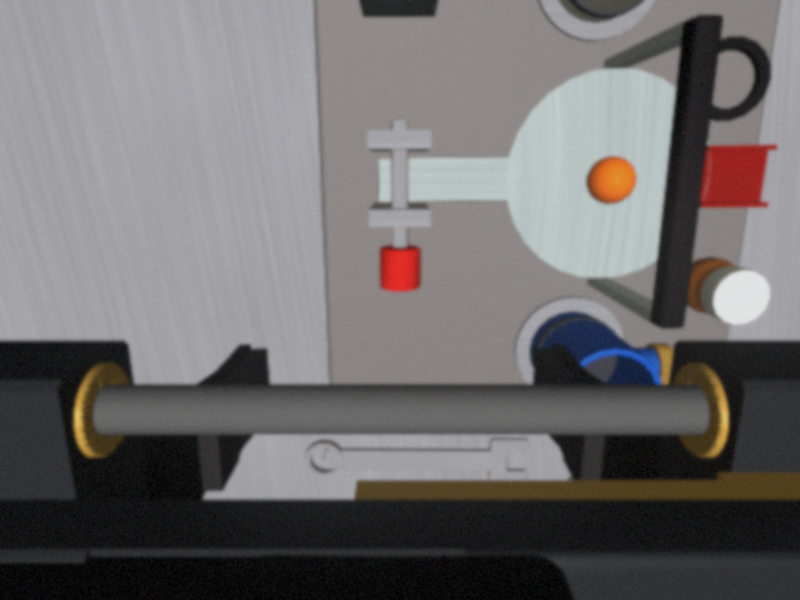

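>>> drive_tool --pt "4 0 0 0" --pt "8 0 0 0" --pt "12 0 0 0" --pt "14 0 0 0" --pt "15 0 0 0" --pt "15 0 0 0" --pt "15 0 0 0" --pt "15 0 0 0"

```text
time: 2.53
ee_pos: [0.4912, -0.0877, 0.0931]
eef_rot: [0.528, 0.471, -0.526, 0.472]
ft_force: [0.7, 0.9, 1.1]
width: 0.0871
```

```bash
python3 - <<'E'
from h import *; from bench import r
k=st(P,[[-.125,-.055,.06]])[0]
s,M=togo(r,k); print(M[:,0].round(4))
E
```

```text
t 2.53 tcp [ 0.4912 -0.0877  0.0931] shift cm [ 3.31 -0.15  0.08] toolyaw(y) -6.39 w 0.0871 F [0.7 0.9 1.1]
[ 2.4e-03  7.0e-04 -1.0e+00]
```

>>> drive_tool --pt "2 -0.15 0.05 0" --pt "3 -0.15 0.05 0" --pt "3.3 -0.15 0.05 0" --pt "3.3 -0.15 0.05 0" --pt "3.3 -0.15 0.05 0"

```text
time: 2.95
ee_pos: [0.4889, -0.0886, 0.0592]
eef_rot: [0.527, 0.471, -0.527, 0.471]
ft_force: [0.2, 0.1, 0.6]
width: 0.0868
```

>>> drive_tool --pt "0 0 0 0" --pt "0 0 0 0" --pt "0 0 0 0" --pt "0 0 0 0" --pt "0 0 0 0" --pt "0 0 0 0" --pt "0 0 0 0" --pt "0 0 0 0" --pt "0 0 0 0" --pt "0 0 0 0" --grip 255 --force 35

```text
time: 3.78
ee_pos: [0.4885, -0.0885, 0.0585]
eef_rot: [0.527, 0.471, -0.527, 0.471]
ft_force: [1.2, -0.6, 0.6]
width: 0.0282
```

```bash
python3 - <<'E'
from h import *; from bench import r
s,M=togo(r,st(P,[[-.125,-.055,.06]])[0])
togo(r,st(P,[[-.125,-.13,.06]])[0])
cv2.imwrite("pics/wrist2.png",r.camera("wrist")[:,:,::-1])
E
```

```text
t 3.78 tcp [ 0.4885 -0.0885  0.0585] shift cm [-0.15  0.12 -0.03] toolyaw(y) -6.43 w 0.0282 F [ 1.2 -0.6  0.6]
t 3.78 tcp [ 0.4885 -0.0885  0.0585] shift cm [-0.15  0.13  7.47] toolyaw(y) -6.43 w 0.0282 F [ 1.2 -0.6  0.6]
```

View pics/wrist2.png

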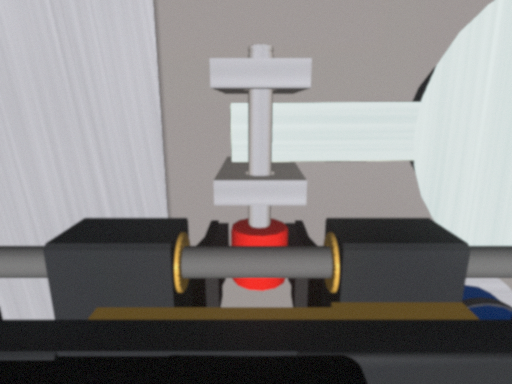

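>>> drive_tool --pt "0 0 0 0" --pt "0 0 0 0" --pt "0 0 0 0" --pt "0 0 0 0" --pt "0 0 0 0"

```text
time: 4.25
ee_pos: [0.4886, -0.0885, 0.0585]
eef_rot: [0.527, 0.471, -0.527, 0.471]
ft_force: [0.1, -0.8, 0.1]
width: 0.0251
```

>>> drive_tool --pt "0 0 0.4 0" --pt "0 0 1 0" --pt "0 0 1.8 0" --pt "0 0 2.6 0" --pt "0 0 3.4 0" --pt "0 0 4.2 0" --pt "0 0 5 0" --pt "0 0 5.8 0" --pt "0 0 6.6 0" --pt "0 0 7.2 0" --pt "0 0 7.5 0" --pt "0 0 7.5 0" --pt "0 0 7.5 0"

```text
time: 5.33
ee_pos: [0.4801, -0.1629, 0.0585]
eef_rot: [0.527, 0.471, -0.527, 0.471]
ft_force: [1.0, 0.3, -1.3]
width: 0.025
```

```bash
python3 - <<'E'
from h import *; from bench import r
s,M=togo(r,st(P,[[-.125,.0745,.14]])[0])
cv2.imwrite("pics/wrist3.png",r.camera("wrist")[:,:,::-1])
E
```

```text
t 5.33 tcp [ 0.4801 -0.1629  0.0585] shift cm [ -8.15   0.1  -20.47] toolyaw(y) -6.43 w 0.025 F [ 1.   0.3 -1.3]
```

View pics/wrist3.png

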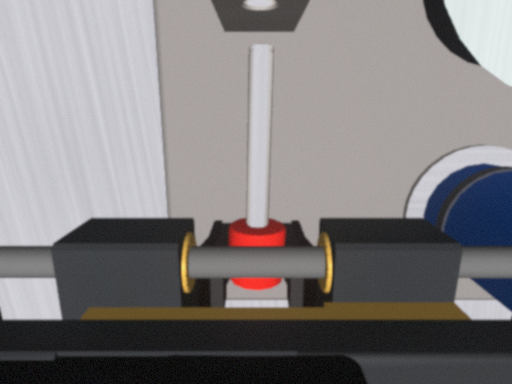

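>>> drive_tool --pt "-2 0 0 0" --pt "-5 0 0 0" --pt "-8 0 0 0" --pt "-8.2 0 -2 0" --pt "-8.2 0 -5 0" --pt "-8.2 0 -8 0" --pt "-8.2 0 -11 0" --pt "-8.2 0 -14 0" --pt "-8.2 0 -17 0" --pt "-8.2 0 -19.5 0" --pt "-8.2 0 -20.4 0" --pt "-8.2 0 -20.4 0" --pt "-8.2 0 -20.4 0" --pt "-8.2 0 -20.4 0"

```text
time: 6.55
ee_pos: [0.5028, 0.038, 0.1405]
eef_rot: [-0.528, -0.471, 0.528, -0.471]
ft_force: [0.0, 0.1, -0.9]
width: 0.025
```

```bash
python3 - <<'E'
from h import *; from bench import r
s,M=togo(r,st(P,[[-.125,.0745,.056]])[0])
c=r.calibration("wrist")
im=r.camera("wrist"); cv2.imwrite("pics/wrist4.png",cv2.resize(im[:,:,::-1],(800,600)))
tip=s["ee_pos"]+M@np.array([0,0,-.088]); print("tip pred",proj(c,tip)*1.5625)
for q in ([-.125,.1,.055],[-.125,.15,.055],[-.11,.125,.075],[-.14,.125,.075]): print(proj(c,st(P,[q]))*1.5625)
S=r.camera("side"); cv2.imwrite("pics/side4.png",cv2.resize(S[140:260,200:360,::-1],(800,600),interpolation=2))
print(proj(r.calibration("side"),[tip,s["ee_pos"]]))
E
```

```text
t 6.55 tcp [0.5028 0.038  0.1405] shift cm [ 8.45  0.09 -0.25] toolyaw(y) -6.53 w 0.025 F [ 0.   0.1 -0.9]
tip pred [[402.67884212  79.77467223]]
[[403.59102435 257.60977062]]
[[403.52371118 137.63675077]]
[[442.61309818 202.68275302]]
[[365.07285055 202.84091641]]
[[242.23734581 153.57527348]
 [253.82591215 172.10377631]]
```

View pics/wrist4.png

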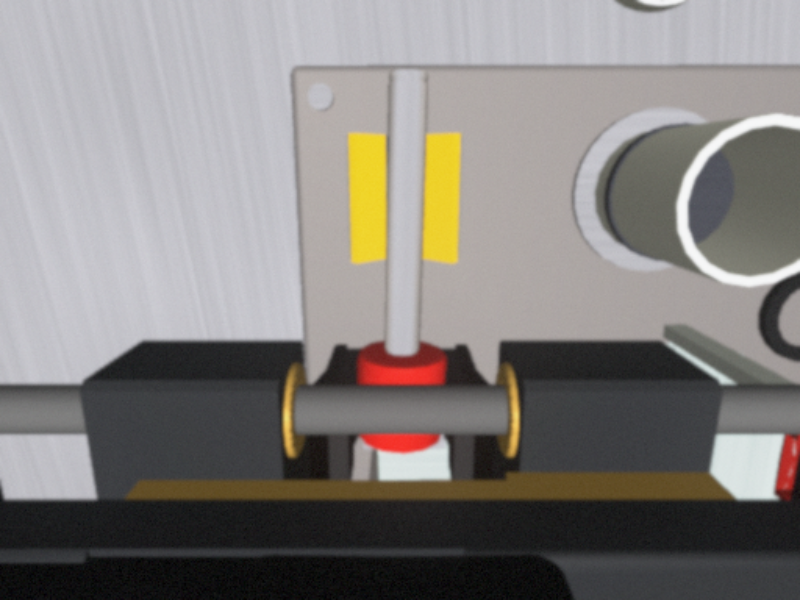

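View pics/side4.png

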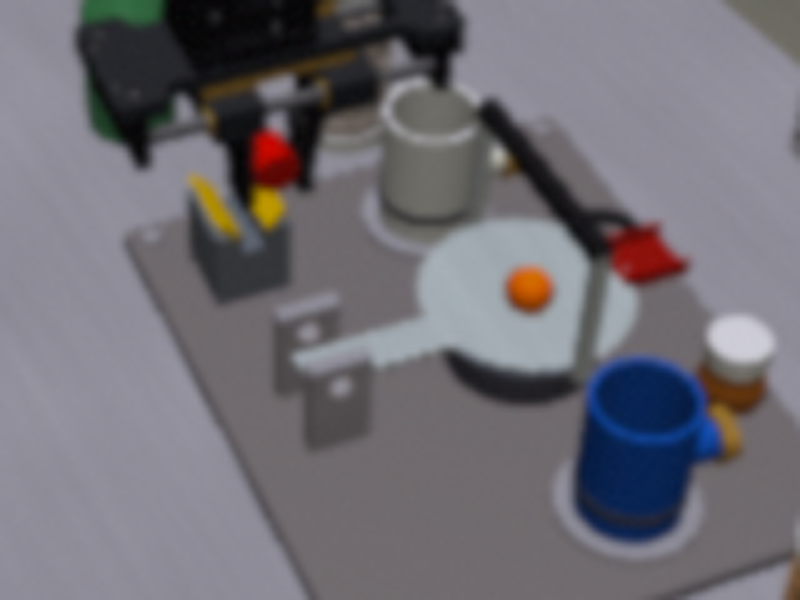

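>>> drive_tool --pt "1 0 0 0" --pt "2.5 0 0 0" --pt "4 0 0 0" --pt "4.5 0 0 0" --pt "4.5 0 0 0" --pt "4.5 0 0 0"

```text
time: 7.15
ee_pos: [0.5029, 0.0391, 0.0955]
eef_rot: [-0.527, -0.471, 0.528, -0.471]
ft_force: [-0.1, -0.1, -0.9]
width: 0.0251
```

```bash
python3 - <<'E'
from h import *; from bench import r
s,M=togo(r,st(P,[[-.125,.0745,.056]])[0])
c=r.calibration("wrist")
im=r.camera("wrist"); cv2.imwrite("pics/wrist5.png",cv2.resize(im[:,:,::-1],(800,600)))
E
```

```text
t 7.15 tcp [0.5029 0.0391 0.0955] shift cm [ 3.95  0.1  -0.14] toolyaw(y) -6.47 w 0.0251 F [-0.1 -0.1 -0.9]
```

View pics/wrist5.png

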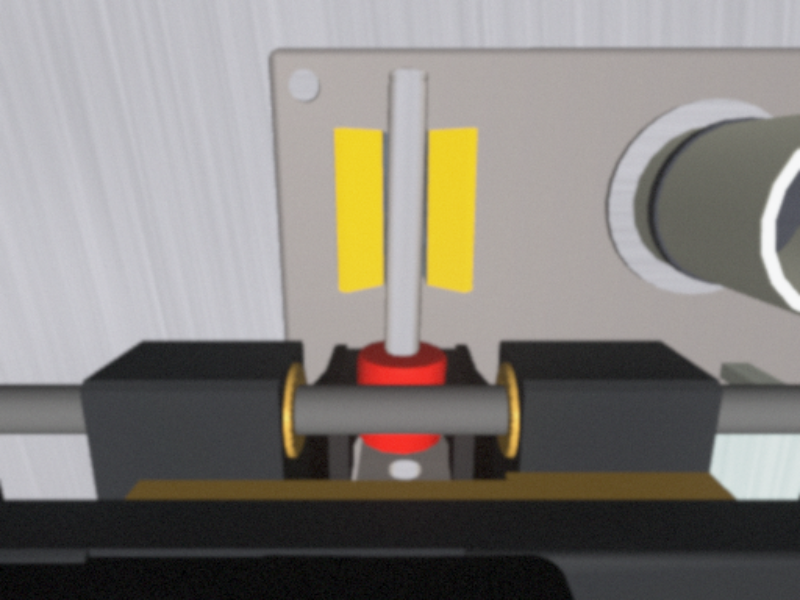

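>>> drive_tool --pt "1 0 -0.1 0" --pt "2 0 -0.1 0" --pt "2.8 0 -0.1 0" --pt "3.4 0 -0.1 0" --pt "3.8 0 -0.1 0" --pt "3.95 0 -0.1 0" --pt "3.95 0 -0.1 0" --pt "3.95 0 -0.1 0"

```text
time: 7.87
ee_pos: [0.5032, 0.0406, 0.0562]
eef_rot: [0.527, 0.471, -0.527, 0.471]
ft_force: [0.2, 0.5, -0.4]
width: 0.025
```

```bash
python3 - <<'E'
from h import *; from bench import r
s,M=togo(r,st(P,[[-.125,.0745,.056]])[0])
im=r.camera("wrist"); cv2.imwrite("pics/wrist6.png",cv2.resize(im[:,:,::-1],(800,600)))
E
```

```text
t 7.87 tcp [0.5032 0.0406 0.0562] shift cm [0.02 0.08 0.01] toolyaw(y) -6.44 w 0.025 F [ 0.2  0.5 -0.4]
```

View pics/wrist6.png

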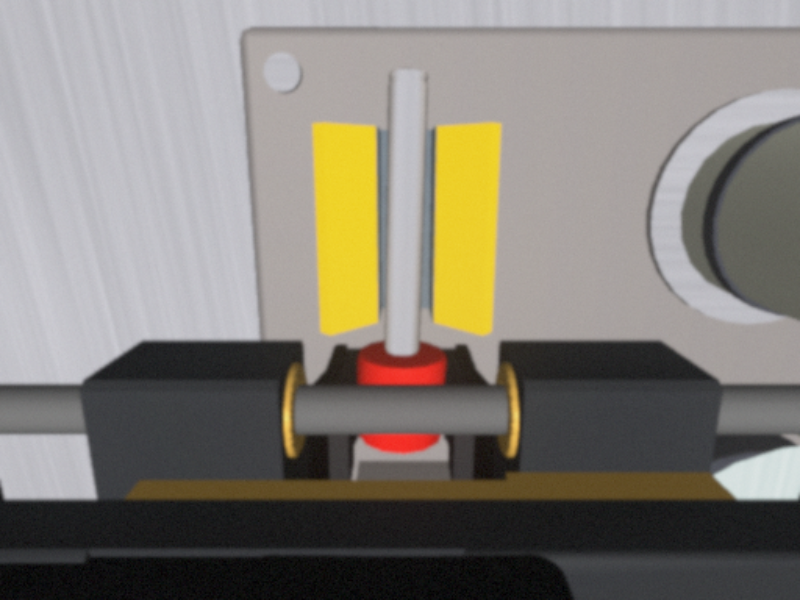

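>>> drive_tool --pt "0.06 0 0 0" --pt "0.12 0 0 0" --pt "0.12 0 0 0"

```text
time: 8.17
ee_pos: [0.5033, 0.0407, 0.055]
eef_rot: [0.527, 0.471, -0.527, 0.471]
ft_force: [-0.0, 0.3, 0.3]
width: 0.025
```

>>> drive_tool --pt "0 0 0 0" --pt "0 0 0 0" --pt "0 0 0 0" --pt "0 0 0 0" --pt "0 0 0 0" --pt "0 0 0 0" --pt "0 0 0 0" --pt "0 0 0 0" --grip 0

```text
time: 8.83
ee_pos: [0.5031, 0.0407, 0.0548]
eef_rot: [0.527, 0.471, -0.527, 0.471]
ft_force: [0.1, 0.1, 0.0]
width: 0.0705
```

>>> drive_tool --pt "-1 0 0 0" --pt "-3 0 0 0" --pt "-6 0 0 0" --pt "-10 0 0 0" --pt "-14 0 0 0" --pt "-18 0 0 0" --pt "-19 0 0 0" --pt "-19 0 0 0"

```text
time: 9.5
ee_pos: [0.5047, 0.0407, 0.2489]
eef_rot: [0.53, 0.47, -0.525, 0.472]
ft_force: [-0.1, 0.3, -0.1]
width: 0.0873
```

```bash
python3 - <<'E'
from h import *; from bench import r
s,M=togo(r,st(P,[[0,0,.246]])[0]); c=r.calibration("wrist")
im=r.camera("wrist"); cv2.imwrite("pics/wrist7.png",cv2.resize(im[:,:,::-1],(800,600)))
print(proj(c,st(P,[[-.125,.0745,.055],[-.125,.1625,.055]]))*1.5625)
E
```

```text
t 9.5 tcp [0.5047 0.0407 0.2489] shift cm [ 0.34 12.44  7.47] toolyaw(y) -6.46 w 0.0873 F [-0.1  0.3 -0.1]
[[398.51590237 272.78127947]
 [398.28325145 130.52804674]]
```

View pics/wrist7.png

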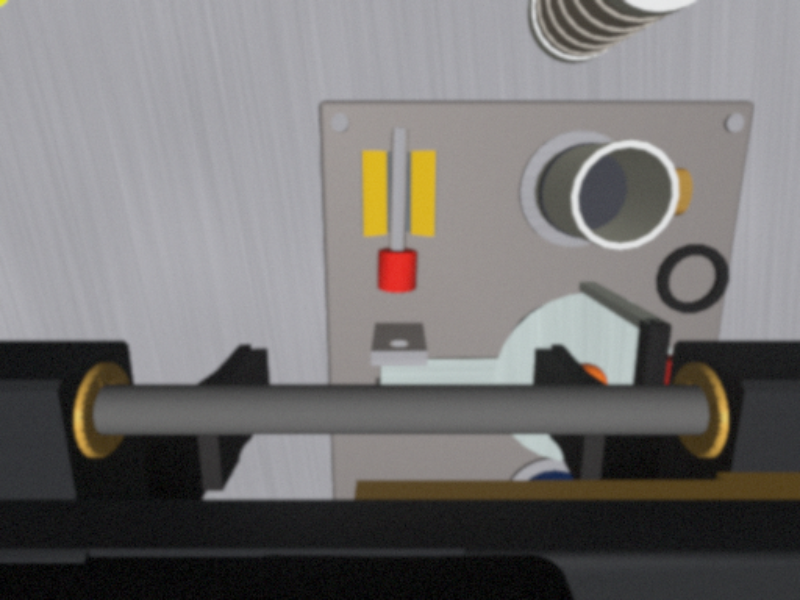

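>>> drive_tool --pt "0 4 2.5 0" --pt "0 8 5 0" --pt "0 11 7 0" --pt "0 12.4 7.5 0" --pt "0 12.4 7.5 0" --pt "0 12.4 7.5 0" --pt "0 12.4 7.5 0"

```text
time: 10.13
ee_pos: [0.617, -0.0474, 0.2437]
eef_rot: [-0.527, -0.472, 0.528, -0.471]
ft_force: [-0.3, -0.9, -0.6]
width: 0.087
```

```bash
python3 - <<'E'
from h import *; from bench import r
s,M=togo(r,st(P,[[0,0,.145]])[0]); c=r.calibration("wrist")
im=r.camera("wrist"); cv2.imwrite("pics/wrist8.png",cv2.resize(im[:,:,::-1],(800,600)))
print(proj(c,st(P,[[0,.067,.151],[0,0,.151],[0,.125,.097]]))*1.5625)
E
```

```text
t 10.13 tcp [ 0.617  -0.0474  0.2437] shift cm [ 9.87  0.32 -0.02] toolyaw(y) -6.44 w 0.087 F [-0.3 -0.9 -0.6]
[[409.06377768 164.59858594]
 [408.52571338 314.33894625]
 [408.0470883   44.93681374]]
```

View pics/wrist8.png

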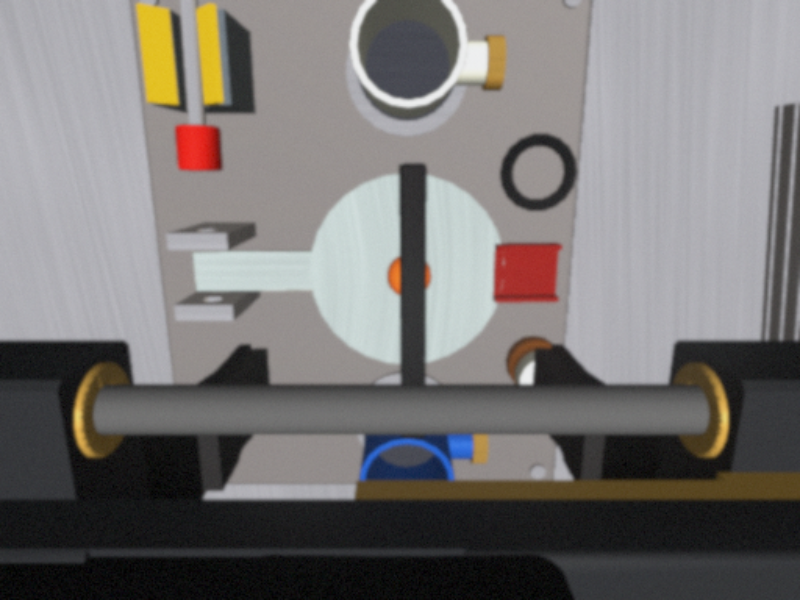

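>>> drive_tool --pt "1.5 0.4 0 0" --pt "4 0.4 0 0" --pt "6.5 0.4 0 0" --pt "8.5 0.4 0 0" --pt "9.5 0.4 0 0" --pt "9.85 0.4 0 0" --pt "9.85 0.4 0 0" --pt "9.85 0.4 0 0" --pt "9.85 0.4 0 0"

```text
time: 10.93
ee_pos: [0.6225, -0.0482, 0.1478]
eef_rot: [0.528, 0.471, -0.527, 0.472]
ft_force: [0.2, -0.3, -0.1]
width: 0.0872
```

```bash
python3 - <<'E'
from h import *; from bench import r
s,M=togo(r,st(P,[[0.001,0,.145]])[0]); c=r.calibration("wrist")
im=r.camera("wrist"); cv2.imwrite("pics/wrist9.png",cv2.resize(im[:,:,::-1],(800,600)))
E
```

```text
t 10.93 tcp [ 0.6225 -0.0482  0.1478] shift cm [ 0.28 -0.16 -0.04] toolyaw(y) -6.42 w 0.0872 F [ 0.2 -0.3 -0.1]
```

View pics/wrist9.png

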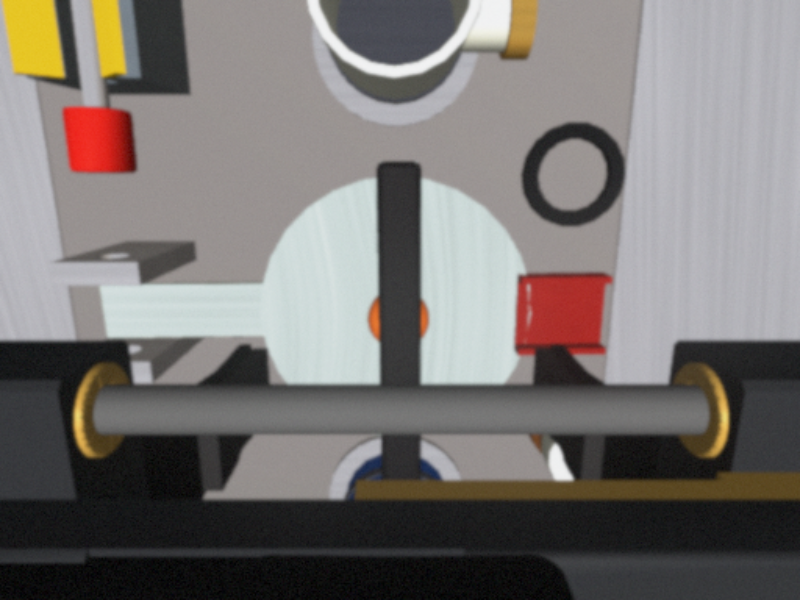

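>>> drive_tool --pt "0.25 0 0 0" --pt "0.25 0 0 0" --pt "0.25 0 0 0" --pt "0.25 0 0 0" --pt "0.25 0 0 0" --pt "0.25 0 0 0" --pt "0.25 0 0 0" --pt "0.25 0 0 0" --pt "0.25 0 0 0" --pt "0.25 0 0 0" --pt "0.25 0 0 0" --pt "0.25 0 0 0" --pt "0.25 0 0 0" --pt "0.25 0 0 0" --pt "0.25 0 0 0" --pt "0.25 0 0 0" --pt "0.25 0 0 0" --pt "0.25 0 0 0" --grip 255 --force 50

```text
time: 12.48
ee_pos: [0.6219, -0.0482, 0.1439]
eef_rot: [0.527, 0.471, -0.527, 0.471]
ft_force: [0.4, -0.3, 0.4]
width: 0.0116
```

```bash
python3 - <<'E'
from h import *; from bench import r
s,M=togo(r,st(P,[[0.0,0,.145]])[0]); c=r.calibration("wrist")
im=r.camera("wrist"); cv2.imwrite("pics/wrist10.png",cv2.resize(im[:,:,::-1],(800,600)))
E
```

```text
t 12.48 tcp [ 0.6219 -0.0482  0.1439] shift cm [-0.11 -0.2  -0.05] toolyaw(y) -6.43 w 0.0116 F [ 0.4 -0.3  0.4]
```

View pics/wrist10.png

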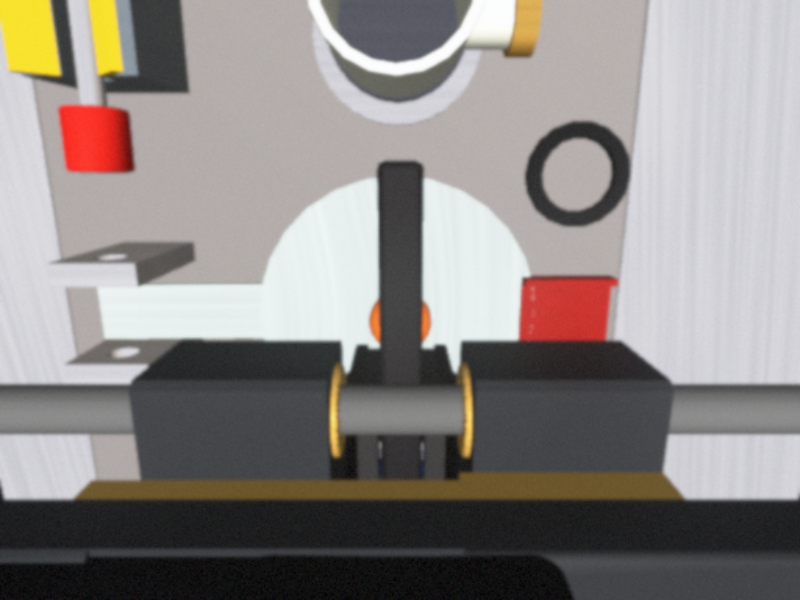

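>>> drive_tool --pt "-0.05 0 0 0" --pt "-0.15 0 0 0" --pt "-0.3 0 0 0" --pt "-0.5 0 0 0" --pt "-0.7 0 0 0" --pt "-0.9 0 0 0" --pt "-1.1 0 0 0" --pt "-1.3 0 0 0" --pt "-1.4 0 0 0" --pt "-1.45 0 0 0" --pt "-1.5 0 0 0" --pt "-1.5 0 0 0"

```text
time: 13.53
ee_pos: [0.6219, -0.0482, 0.1589]
eef_rot: [0.527, 0.471, -0.527, 0.471]
ft_force: [-0.2, 0.2, -3.0]
width: 0.0114
```

```bash
python3 - <<'E'
from h import *; from bench import r
s,M=togo(r,st(P,[[0.0,0,.216]])[0]); c=r.calibration("wrist"); print(s["torque"].round(3))
im=r.camera("wrist"); cv2.imwrite("pics/wrist11.png",cv2.resize(im[:,:,::-1],(800,600)))
S=r.camera("side"); cv2.imwrite("pics/side11.png",cv2.resize(S[140:260,220:380,::-1],(800,600),interpolation=2))
E
```

```text
t 13.53 tcp [ 0.6219 -0.0482  0.1589] shift cm [-5.71 -0.19 -0.05] toolyaw(y) -6.44 w 0.0114 F [-0.2  0.2 -3. ]
[-0.097  0.041  0.037]
```

View pics/wrist11.png

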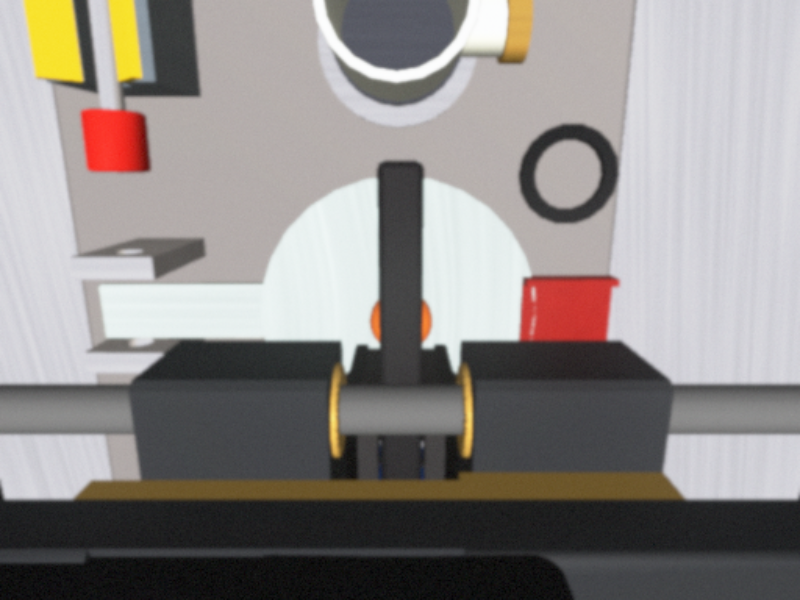

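View pics/side11.png

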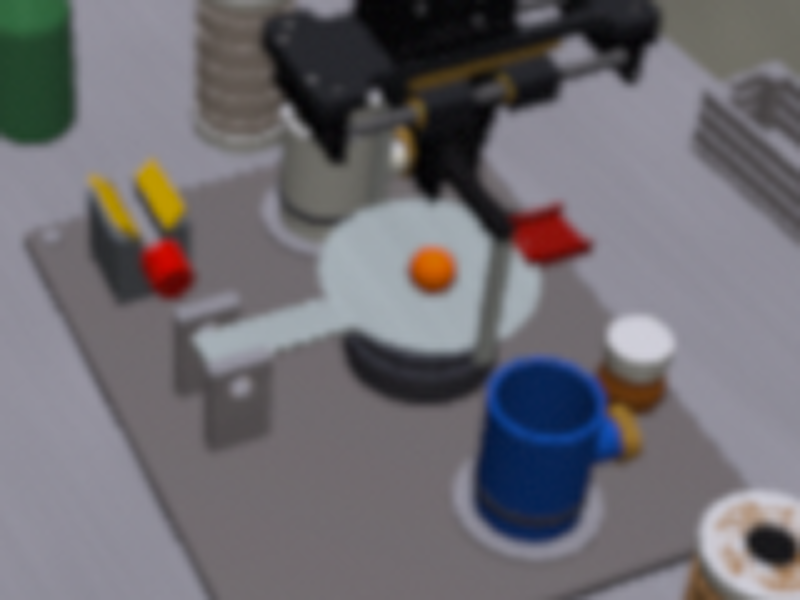

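>>> drive_tool --pt "-0.1 0 0 0" --pt "-0.3 0 0 0" --pt "-0.6 0 0 0" --pt "-1.0 0 0 0" --pt "-1.4 0 0 0" --pt "-1.8 0 0 0" --pt "-2.2 0 0 0" --pt "-2.6 0 0 0" --pt "-3.0 0 0 0" --pt "-3.4 0 0 0" --pt "-3.8 0 0 0" --pt "-4.2 0 0 0" --pt "-4.6 0 0 0" --pt "-5.0 0 0 0" --pt "-5.3 0 0 0" --pt "-5.5 0 0 0" --pt "-5.65 0 0 0" --pt "-5.7 0 0 0" --pt "-5.7 0 0 0"

```text
time: 15.22
ee_pos: [0.6219, -0.0482, 0.2159]
eef_rot: [0.527, 0.471, -0.527, 0.471]
ft_force: [0.4, 0.3, -3.9]
width: 0.0112
```

```bash
python3 - <<'E'
from h import *; from bench import r
s,M=togo(r,st(P,[[0.0,-.03,.216]])[0]); c=r.calibration("wrist"); print(s["joint_positions"].round(3))
im=r.camera("wrist"); cv2.imwrite("pics/wrist12.png",cv2.resize(im[:,:,::-1],(800,600)))
E
```

```text
t 15.22 tcp [ 0.6219 -0.0482  0.2159] shift cm [-0.01 -0.19  2.95] toolyaw(y) -6.43 w 0.0112 F [ 0.4  0.3 -3.9]
[-0.555  0.408  0.737  1.534 -0.28   1.308  0.102]
```

View pics/wrist12.png

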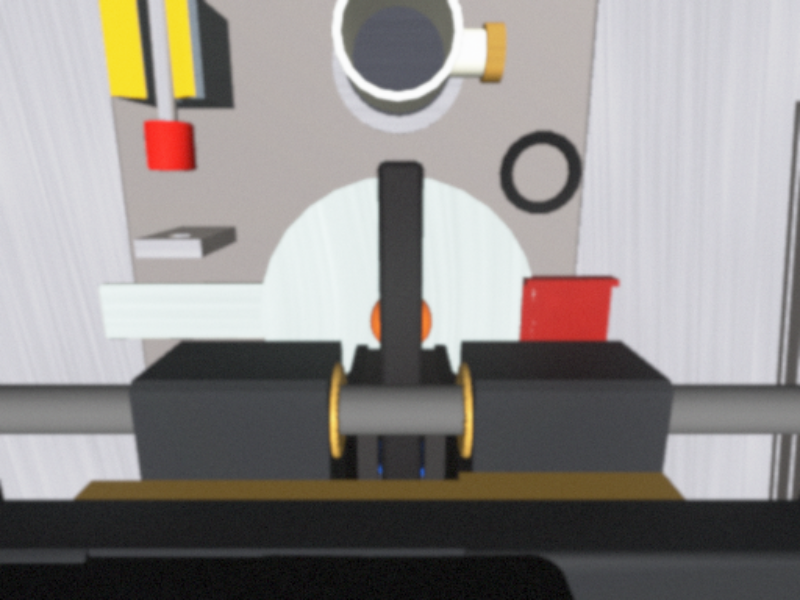

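>>> drive_tool --pt "0 0 0 0.05" --pt "0 0 0 0.15" --pt "0 0 0 0.3" --pt "0 0 0 0.5" --pt "0 0 0 0.75" --pt "0 0 0 1.05" --pt "0 0 0 1.4" --pt "0 0 0 1.8" --pt "0 0 0 2.25" --pt "0 0 0 2.75" --pt "0 0 0 3.25" --pt "0 0 0 3.75" --pt "0 0 0 4.25" --pt "0 0 0 4.75" --pt "0 0 0 5.25" --pt "0 0 0 5.75" --pt "0 0 0 6.25" --pt "0 0 0 6.75" --pt "0 0 0 7.25" --pt "0 0 0 7.75"

```text
time: 16.93
ee_pos: [0.6219, -0.0482, 0.2158]
eef_rot: [0.654, 0.268, -0.654, 0.268]
ft_force: [-0.7, -0.5, -3.6]
width: 0.0116
```

>>> drive_tool --pt "0 0 0 0.5" --pt "0 0 0 1.0" --pt "0 0 0 1.5" --pt "0 0 0 2.0" --pt "0 0 0 2.5" --pt "0 0 0 3.0" --pt "0 0 0 3.5" --pt "0 0 0 4.0" --pt "0 0 0 4.5" --pt "0 0 0 5.0" --pt "0 0 0 5.5" --pt "0 0 0 6.0" --pt "0 0 0 6.5" --pt "0 0 0 7.0" --pt "0 0 0 7.5" --pt "0 0 0 8.0" --pt "0 0 0 8.5" --pt "0 0 0 9.0" --pt "0 0 0 9.4" --pt "0 0 0 9.7"

```text
time: 18.6
ee_pos: [0.6219, -0.048, 0.2158]
eef_rot: [0.707, -0.024, -0.707, -0.024]
ft_force: [0.7, -0.5, -2.9]
width: 0.0116
```

>>> drive_tool --pt "0 0 0 0.2" --pt "0 0 0 0.35" --pt "0 0 0 0.45" --pt "0 0 0 0.5" --pt "0 0 0 0.55" --pt "0 0 0 0.55" --pt "0 0 0 0.55" --pt "0 0 0 0.55"

```text
time: 19.27
ee_pos: [0.6219, -0.0482, 0.2158]
eef_rot: [0.706, -0.04, -0.706, -0.04]
ft_force: [-0.6, -0.4, -3.6]
width: 0.0111
```

```bash
python3 - <<'E'
from h import *; from bench import r
s,M=togo(r,st(P,[[0.0,-.03,.216]])[0]); c=r.calibration("wrist"); print(s["joint_positions"].round(3),M[:,0].round(4))
for n in("wrist","top"):
    im=r.camera(n); 
    if n=="top": im=im[85:215,190:350]
    cv2.imwrite(f"pics/{n}13.png",cv2.resize(im[:,:,::-1],(800,600) if n=="wrist" else (720,585),interpolation=2))
E
```

```text
t 19.27 tcp [ 0.6219 -0.0482  0.2158] shift cm [-0.02  2.95  0.19] toolyaw(y) -96.42 w 0.0111 F [-0.6 -0.4 -3.6]
[-0.755  0.525  1.063  1.543 -0.466  1.349 -1.329] [ 0.e+00  1.e-04 -1.e+00]
```

View pics/wrist13.png

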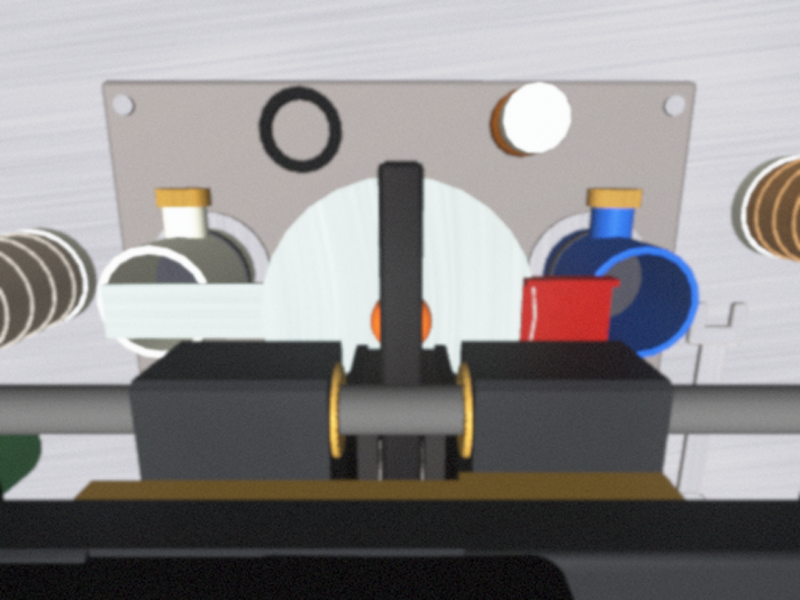

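View pics/top13.png

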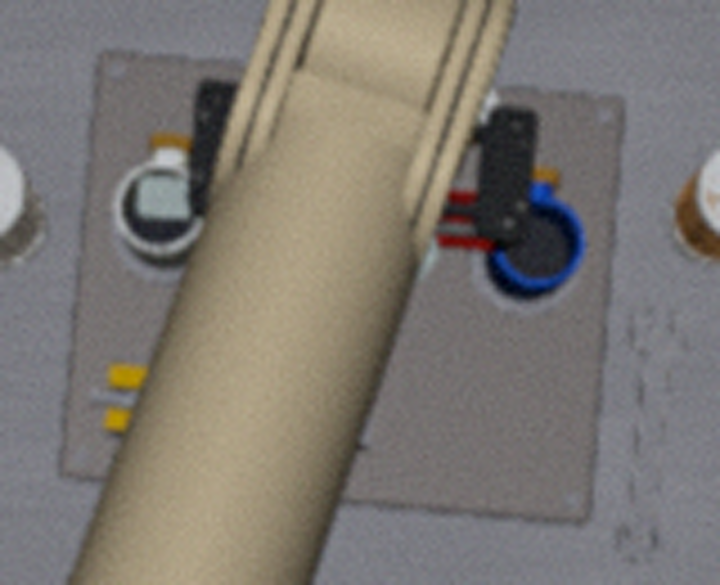

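>>> drive_tool --pt "0 0.03 0 0" --pt "0 0.1 0 0" --pt "0 0.2 0.01 0" --pt "0 0.33 0.02 0" --pt "0 0.5 0.03 0" --pt "0 0.7 0.04 0" --pt "0 0.9 0.05 0" --pt "0 1.1 0.06 0" --pt "0 1.3 0.07 0" --pt "0 1.5 0.08 0" --pt "0 1.7 0.09 0" --pt "0 1.9 0.1 0" --pt "0 2.1 0.1 0" --pt "0 2.3 0.1 0" --pt "0 2.5 0.1 0" --pt "0 2.67 0.1 0" --pt "0 2.8 0.1 0" --pt "0 2.9 0.1 0" --pt "0 2.95 0.1 0" --pt "0 2.95 0.1 0"

```text
time: 21.03
ee_pos: [0.6176, -0.0775, 0.2159]
eef_rot: [0.706, -0.04, -0.706, -0.04]
ft_force: [0.9, 0.9, -2.9]
width: 0.0113
```

```bash
python3 - <<'E'
from h import *; from bench import r
s,M=togo(r,st(P,[[0.0,-.03,.216]])[0]); c=r.calibration("wrist")
im=r.camera("wrist"); cv2.imwrite("pics/wrist14.png",cv2.resize(im[:,:,::-1],(800,600)))
tip=s["ee_pos"]+M@np.array([.084,.095,0]); tipl=[s["ee_pos"]+M@np.array([.084,.095,k]) for k in(-.012,.012)]
print("tip",tip,proj(c,[tip]+tipl)*1.5625)
a=np.linspace(0,2*np.pi,9)[:-1]
print("mouth",st(P,[[0,-.125,.097]]),(proj(c,st(P,[[0,-.125,.097]]+[[.03*np.cos(t),-.125+.03*np.sin(t),.097] for t in a[::2]]))*1.5625).round(0).tolist())
print("white",(proj(c,st(P,[[0,.125,.097]]))*1.5625).round(0))
S=r.camera("side"); cv2.imwrite("pics/side14.png",cv2.resize(S[140:260,220:380,::-1],(800,600),interpolation=2))
cs=r.calibration("side"); print("side tip",(proj(cs,[tip]+tipl)-[220,140])*5,"mouth",(proj(cs,st(P,[[0,-.125,.097]]))-[220,140])*5)
E
```

```text
t 21.03 tcp [ 0.6176 -0.0775  0.2159] shift cm [-0.01 -0.01  0.09] toolyaw(y) -96.44 w 0.0113 F [ 0.9  0.9 -2.9]
tip [ 0.60691122 -0.17190847  0.13184553] [[613.00882389 319.48427452]
 [615.75562406 293.33948153]
 [610.33059143 344.97642128]]
mouth [[ 0.60615347 -0.17173073  0.097     ]] [[586.0, 302.0], [591.0, 243.0], [527.0, 302.0], [581.0, 357.0], [645.0, 301.0]]
white [[ 95. 302.]]
side tip [[556.17110927 349.21297509]
 [577.23059144 342.60525657]
 [534.97442024 355.86374426]] mouth [[545.88919435 397.2088441 ]]
```

View pics/wrist14.png

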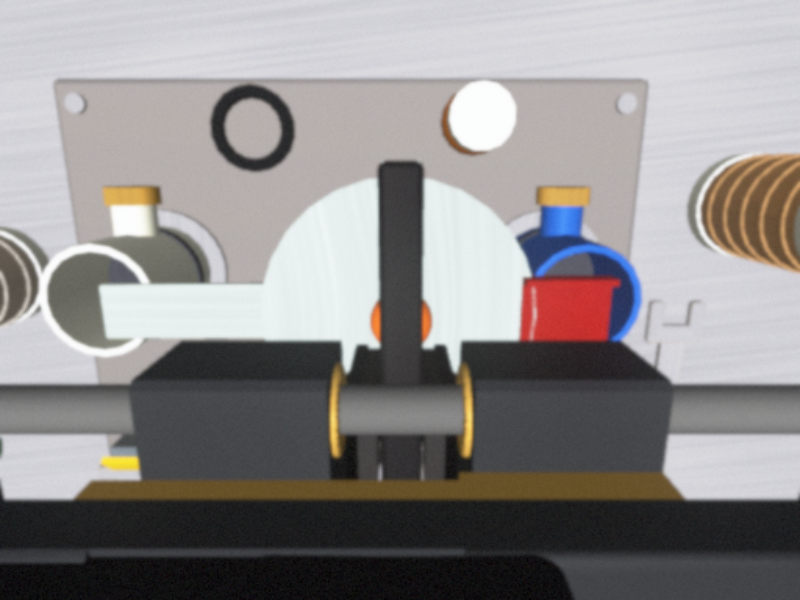

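View pics/side14.png

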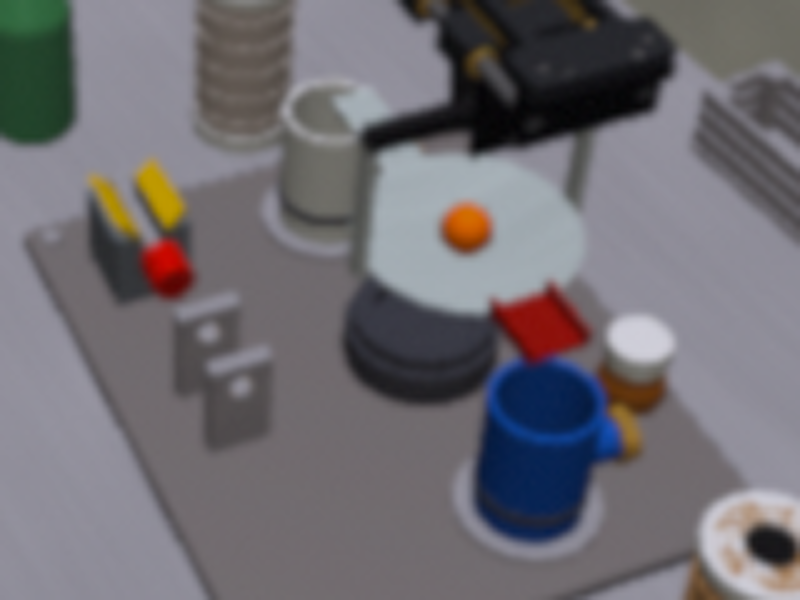

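```bash
python3 - <<'E'
from h import *; from bench import r
s=r.read_state(); M=R.from_quat(s["eef_rot"]).as_matrix(); c=r.calibration("wrist"); cs=r.calibration("side")
f=lambda q:s["ee_pos"]+M@np.array(q)
D=dict(bailend_top=[-.007,0,-.067],ball=[.081,0,0],tongue_end=[.092,-.138,0],tongue_e1=[.092,-.138,-.013],tongue_e2=[.092,-.138,.013],rimback=[.083,0,-.062],riml=[.083,-.062,0],rimr=[.083,.062,0],sp1=[.083,.095,-.017],sp2=[.083,.095,.017],spr1=[.083,.06,-.017])
for k,q in D.items(): print(k,(proj(c,f(q))[0]*1.5625).round(1),((proj(cs,f(q))[0]-[220,140])*5).round(0))
im=cv2.imread("pics/wrist14.png"); 
cv2.imwrite("pics/w14a.png",cv2.resize(im[230:370,480:680],(800,560),interpolation=2))
cv2.imwrite("pics/w14b.png",cv2.resize(im[150:370,80:440],(800,489),interpolation=2))
E
```

```text
bailend_top [401.  163.9] [599.  63.]
ball [400.  321.4] [465. 225.]
tongue_end [ 99.6 314.5] [349.  90.]
tongue_e1 [ 95.6 286.9] [369.  85.]
tongue_e2 [103.5 341.4] [329.  95.]
rimback [400.1 176.7] [567. 198.]
riml [260.2 320.1] [411. 157.]
rimr [539.7 320.1] [523. 304.]
sp1 [617.8 282.8] [586. 338.]
sp2 [610.1 356.2] [526. 357.]
spr1 [537.7 282.8] [550. 293.]
```

View pics/w14a.png

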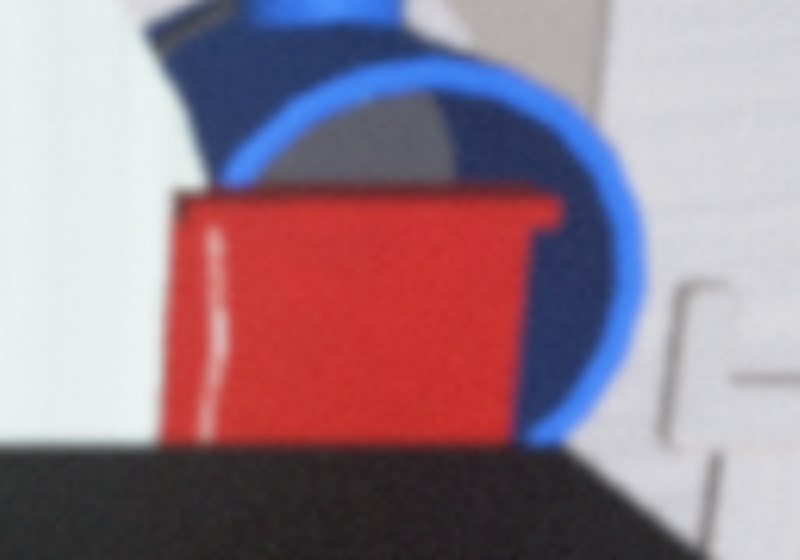

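View pics/w14b.png

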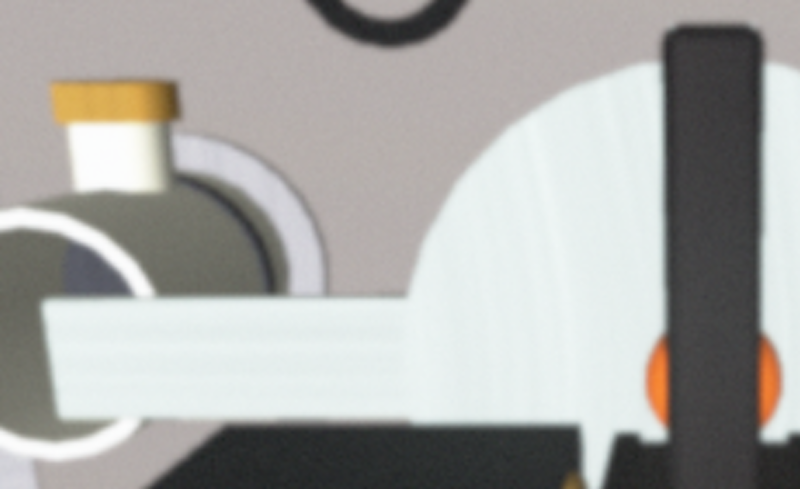

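>>> drive_tool --pt "0 -0.03 0.03 0" --pt "0 -0.07 0.07 0" --pt "0 -0.11 0.11 0" --pt "0 -0.14 0.14 0" --pt "0 -0.15 0.15 0" --pt "0 -0.15 0.15 0" --pt "0 -0.15 0.15 0" --pt "0 -0.15 0.15 0" --pt "0 -0.15 0.15 0" --pt "0 -0.15 0.15 0" --pt "0 -0.15 0.15 0" --pt "0 -0.15 0.15 0" --pt "0 -0.15 0.15 0" --pt "0 -0.15 0.15 0" --pt "0 -0.15 0.15 0" --pt "0 -0.15 0.15 0" --pt "0 -0.15 0.15 0" --pt "0 -0.15 0.15 0"

```text
time: 22.63
ee_pos: [0.6162, -0.0758, 0.2158]
eef_rot: [-0.706, 0.04, 0.706, 0.04]
ft_force: [-0.6, -0.0, -2.9]
width: 0.0117
```

```bash
python3 - <<'E'
from h import *; from bench import r
s,M=togo(r,st(P,[[0.0,-.03,.216]])[0]); print(abs(s["joint_vel"]).max())
im=r.camera("wrist"); cv2.imwrite("pics/wrist15.png",cv2.resize(im[:,:,::-1],(800,600)))
S=r.camera("side"); cv2.imwrite("pics/side15.png",cv2.resize(S[140:260,220:380,::-1],(800,600),interpolation=2))
E
```

```text
t 22.63 tcp [ 0.6162 -0.0758  0.2158] shift cm [-0.02  0.15 -0.06] toolyaw(y) -96.43 w 0.0117 F [-0.6 -0.  -2.9]
0.0019321326775914572
```

View pics/wrist15.png

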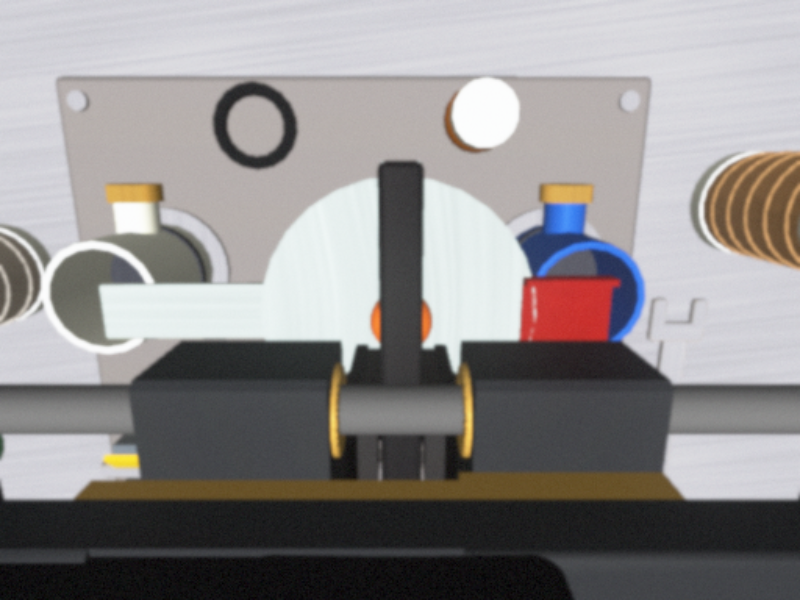

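View pics/side15.png

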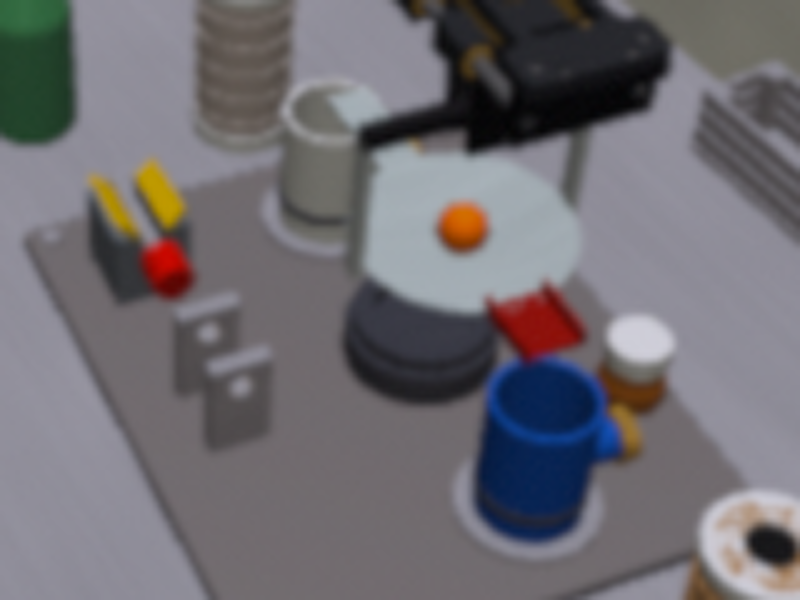

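```bash
python3 -c "
from bench import r
print(r.close_job()); print(r.read_state()['time'])"
```

```text
the job is handed in; nothing more can be done
None
the job is handed in; nothing more can be done
```

I drew the pin out, laid it in the notch and let go of it. I then lifted the dish by its bail, turned it 90° away from the white valve and shifted it about 3 cm, so the spout points at the blue valve. I handed in at about 22.7 s, still holding the dish.

**Last checks**
- **Position:** I reckon the tip is within about 2 mm of the middle of the blue mouth and about 35 mm above it. This comes from the measured hand pose and the known dimensions.
- **Dish and ball:** The dish hung level in the wrist picture, unchanged since before the lift, and the ball was in its middle. The wrist force was about 3 N, roughly the dish's weight, and the arm was still.
- **Everything else:** The pin lay in the notch with its knob towards the lugs. Nothing else in the last pictures looked moved or touched.

**What disagreed:** The wrist view put the blue mouth about 2 mm nearer the cradle than the top and side cameras did. I split the difference with a final 1.5 mm correction, and the gap is within the stated camera accuracy. In the side view, one blurry reading of the spout tip was about 4 mm off towards the far side (+x). I did not move for that one, because the wrist view and the hand pose agreed with each other. The hand-in gives no verdict.

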